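# Snap the dip basket onto the bar of the ultrasonic bath and start it

## Task

Hang the wire dip basket, with the metal framework in it, inside the ultrasonic bath: press its snap hook gently straight down over the hanging bar, between the two rubber collars, until the sprung gate flicks shut beneath the bar and the bar lies up in the bend of the hook. Then tug the basket upward and hold the light pull for a moment, to make sure that the shut gate holds on the bar, let it down again to hang in the bend, let go and press the green start button. The bar stands on rubber mounts and its height differs from day to day, so feel for it and never force it, and leave the bottle and the crucible where they are.

Things in the scene. Friction and masses are not known exactly. Their poses are not given: they have to be found in the camera images.
- grip (a point): centre of the blue grip on top of the basket's hook: upright flat block 26 (x) x 10 (y) x 44 mm tall, steel neck below; pinch it across its thickness (along y). It is 160 mm above the basket's underside. Basket axes: z up, x from the hook's open nose side to its shank side, y along a bar lying in the hook. Basket 0.2 to 0.3 kg with content, stands on the bench.
- basket_mid (a point): middle of the basket's wire tray, 64 (x) x 80 (y) x 34 mm tall, straight below the grip; this point is 17 mm above its underside. Basket axes. The tray's rim is 126 mm below the grip centre.
- nose (a point): end of the hook's nose, on the -x side of the basket, 73 mm below and 18.5 mm beside the grip centre; steel rod 7 mm thick (outermost edge x = -22 mm, lowest point 76 mm below the grip centre). Between it and the tray's rim the -x side is open over 50 mm of height: a bar can come in there sideways until it stands below the mouth. Basket axes.
- throat (a point): where the middle of the bar comes to lie in the bend of the hook, 39 mm below the grip centre on the same plumb line. Basket axes. The hook is a cane of 7 mm rod in the x-z plane, mouth down; its shank goes down at x = +13 mm and bends out to the tray's rear wall. The mouth is 15 mm wide, from x = -9 to +6 mm, so its middle is at x = -2 mm.
- gate (a joint): brass sprung gate across the hook's mouth, hinged at the shank 68 mm below the grip centre; 0 = shut on the nose ; a bar coming up from below swings it inward and up (1.25 rad at most); it springs back. It flicks shut once the bar is 22 to 26 mm above its hinge; the bend stops the bar at 29 mm. Passing takes 4 to 8 N. Lifting some 17 mm from there brings the bar onto the shut gate from inside, which holds it; a pull of 5 to 10 N is a light tug.
- framework_mid (a point): middle of the loose chrome partial-denture framework (about 50 x 60 x 10 mm) lying in the tray
- bath_rim (a point): ultrasonic bath: steel basin open on top, inside 170 (x) x 160 (y) mm; this point is the middle of the opening at the top of the rim, 115 mm above the bench; basin floor 15 mm above the bench. Axes: z up, x from the control box at the front to the back, y along the hanging bar, which runs straight above this point. The bar's height is not reported.
- post_top (a point): top of the slotted upright at the +y end of the hanging bar, 204 mm above the bench (its twin at the -y end), uprights 182 mm apart. Steel bar 8 mm thick, clamped by hand so that its middle line is 32 to 56 mm above the rim; pressed, it gives way about 1 mm per 6 N. Rubber collars 16 mm in diameter on it, 36 mm either side of the middle.
- start (a joint): green start button: 0 = out, 0.006 = fully in (m), springs back; about 4 N
- start_top (a point): top centre of the round green start button, 26 mm across, on the control box at the bath's front, about 121 mm above the bench; it is pressed straight down
- bottle: brown dropper bottle with black cap, 33 mm across, 102 mm tall, upright on the bench, origin under its middle; stays where it is
- crucible: beige clay crucible, 51 mm across, 40 mm tall, on the bench, origin under its middle; stays where it is

How it is judged:
By the outcome, as a careful person would: the job done as asked, in the order asked, and still so for the second after the job is handed in, with the robot touching nothing.
It also fails if it takes over 69 s, if anything falls off the work surface, if the arm or the gripper's body presses on something with over 40 N, if the wrist force passes 120 N, or if a joint passes its speed limit or range.

## Robot

A 6-joint arm with a two-finger parallel gripper is mounted at the origin on a cart in front of the work surface, level with it; the furniture and walls round the work are solid. World frame = base frame: x ahead of the robot, y to its left, z up, the work surface at z = 0. Lengths are in m, angles in rad, forces in N, time in s.
With the tool pointing down it reaches from about 0.3 to 0.775 m from the base axis. Payload 14.6 kg.
Tool frame: the origin (TCP) lies midway between the tips of the shut fingers; the grasp point (between the pads) lies 19 mm behind it (ctrl.tcp_to_grasp is the z of the grasp point in the tool frame, in m); z points along the fingers, y is the line along which they close (so a half turn about z gives the same grasp; the last joint's range is limited). The gripper opens to 94 mm and grips with 3 to 60 N. Pads are 16 mm wide; open, the fingers measure 119 mm over their backs; the gripper's body (75 mm by 177 mm) begins 78 mm behind the grasp point.
Start: joints at [-1.25, 0.3, 1.521, -0, 1.321, -0.067], TCP at [0.208, -0.509, 0.205] pointing down, gripper open.
Joint ranges: [-3.03, 3.03], [-0.79, 2.21], [0.23, 2.52], [-1.04, 4.18], [0, 3.07], [-2.55, 2.55]. Speed limits (rad/s): [2.22, 2.22, 2.57, 3.14, 3.14, 3.14].

## Interface

Orientations are given as [roll, pitch, yaw] about the fixed x, y, z axes, in that order (R = Rz(yaw) Ry(pitch) Rx(roll)).
In Python, from station import monitor, camera, ctrl gives the robot as it stands.
- The arm moves only by the tool apply_moves, never from a script. Its argument "plan" is one flat list of numbers, 4 for each row, row after row: the shift along the tool's x, y, z in mm, then the turn about the tool's z in rad. In form: [dx, dy, dz, spin, dx, dy, dz, spin, ...]. A call has 1 to 20 rows; each row shifts and turns the commanded pose from where the row before left it, along the tool's axes as they then stand; what a row does not reach is not made up. A row lasts 1/10 s, in which the tool goes at most 50 mm and 8.59 degrees, less where a joint would pass 70% of its speed; a pose out of reach is approached as far as the arm can. A call is refused whole if a number of a shift passes 50 or a number of a turn 0.15, either way. A call with a gripper value outside its range is refused whole. "hand" is the gripper command: -1 is shut, 1 is fully open, values between are in proportion, set as the call begins (left out, the last holds). The fingers move at their own pace and stop on an object; "squeeze" is the grip in N (left out, the last holds). Time passes only in rows, so rows that do not move let the fingers close. It gives the time, the measured TCP pose, the force, the opening and the grip force at its end, in the units of the state.
- monitor.get_obs(): the state, without advancing time (a new reading comes with each control period).
- camera(name): name is "side" or "top"; returns a dict with "image" (384x512x3 uint8, red, green, blue), "range_z" (384x512 float32, m along the optical axis (not along the pixel's ray), 0 where there is no reading), "mtx" (3x3 intrinsics, pixels), "rvec" (rotation vector, rad) and "tvec" (3), from world to camera coordinates, as OpenCV has them. Camera axes: x right, y down, z forward; pixel columns grow to the right and rows downward; lengths in m; the calibration is good to about 2 mm. A picture is of the moment at which its call begins.
- ctrl.hand_in(): hands the job in; it is judged then, once.
The state is a dict: "time_s": time; "qpos": joint angles; "joint_vel": joint speeds; "tau": joint torques, N m; "ee_pos": TCP position; "eef_rot": TCP orientation; "force": force on the tool from outside, world axes, zero at the start; "moment": the same for the moment, N m; "grip_width": finger opening in m; "grip_force": force on a finger pad.
Only numpy, scipy, OpenCV 4.12 (cv2) and the standard library are available. Lean on these libraries where they do the work, as an engineer would, in place of code of your own. Each camera call takes 0.05 s, during which the arm holds its last target. There are 200 camera calls.

## Working session

There is one attempt and no reset: what is moved stays moved. The work goes in short steps, Python scripts to look and compute and a tool call to move; the robot and the scene stay as the last step left them, time stands still between calls to the robot, and variables do not carry over. Pictures are saved under pics/ and viewed, at most 10 in all, crops included, and the job is handed in when it is done.

Besides the shell and the picture viewer there is one more tool, called after "Emit:" by a JSON object that holds its "op" and its "data". apply_moves: Moves the arm, as the interface text tells. Its arguments: {"type":"object","properties":{"plan":{"type":"array","items":{"type":"number"}},"hand":{"type":"number"},"squeeze":{"type":"number"}},"required":["plan"]}

```bash
mkdir -p pics
cat > h.py <<'E'
import numpy as np,cv2
from station import monitor,camera,ctrl
def snap(n,f):
    c=camera(n); np.savez(f'pics/{f}.npz',**c); cv2.imwrite(f'pics/{f}.png',cv2.resize(c['image'][:,:,::-1],None,fx=1.5,fy=1.5,interpolation=cv2.INTER_CUBIC)); return c
def world(c,u,v,z=None):
    "pixel -> world using depth (or z: intersect plane z)"
    R=cv2.Rodrigues(c['rvec'])[0];t=np.ravel(c['tvec']);o=-R.T@t
    d=R.T@np.linalg.inv(c['mtx'])@np.array([u,v,1.])
    if z is None: return o+d*c['range_z'][int(round(v)),int(round(u))]
    return o+d*(z-o[2])/d[2]
E
python3 - <<'E'
from h import *
for n in('top','side'):
    c=snap(n,n+'0');R=cv2.Rodrigues(c['rvec'])[0];print(n,-R.T@np.ravel(c['tvec']),R[2])
print(monitor.get_obs(),ctrl.tcp_to_grasp)
E
```

```text
top [ 0.39310402 -0.06583619  1.30427417] [ 0.13633498 -0.01503177 -0.99054875]
side [0.21148888 0.88733097 0.57568834] [ 0.30107636 -0.86646946 -0.39822568]
{'time_s': 0.1, 'qpos': array([-1.24958692e+00,  3.00411635e-01,  1.52148664e+00, -1.81344213e-05,
        1.32073869e+00, -6.66017898e-02]), 'joint_vel': array([ 0.00098313,  0.00021991, -0.00344573, -0.00058903, -0.00101995,
        0.00033619]), 'tau': array([ 7.22872355e-04, -5.32644939e+01, -3.53285444e+01,  7.08612800e-02,
        2.34605034e-02, -7.09944948e-05]), 'ee_pos': array([ 0.20790784, -0.50893792,  0.20495891]), 'eef_rot': array([-3.14054948e+00, -5.19751807e-05,  3.87815668e-01]), 'force': array([-0.11181382, -0.09805168, -0.26533678]), 'moment': array([ 0.02581322, -0.04035727, -0.01352095]), 'grip_force': 0.0, 'grip_width': 0.0941118730933623} -0.0188
```

View pics/top0.png

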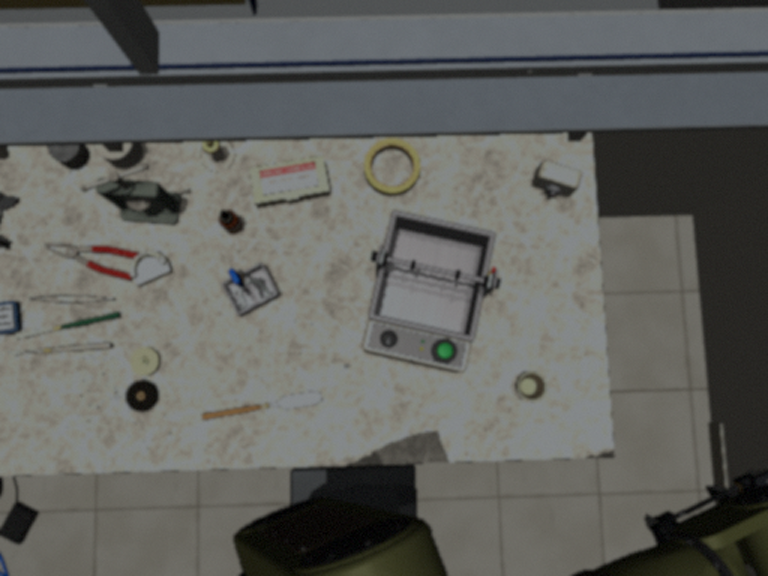

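View pics/side0.png

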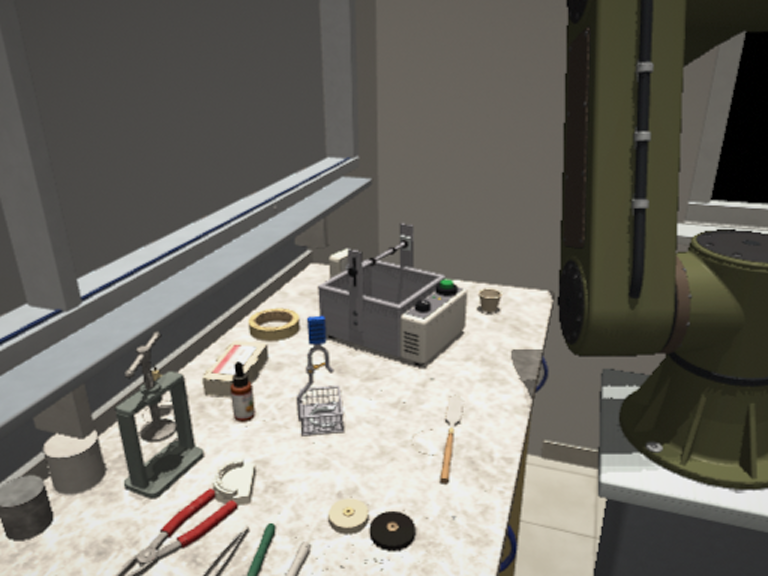

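The top view shows the basket at about (250,288) with its blue grip at (236,277), the bath at about (435,275), the green button at (445,350) and the bottle at (231,220). In the side view the grip is at (317,330) and the bath at (395,300). Next I'll enlarge both.

Run:
```python
from h import *
t=np.load('pics/top0.npz');s=np.load('pics/side0.npz')
def crop(c,u0,v0,w,h,f): return cv2.resize(c['image'][v0:v0+h,u0:u0+w,::-1],None,fx=f,fy=f,interpolation=cv2.INTER_CUBIC)
a=crop(t,140,130,200,120,4) # 800x480
b=crop(s,190,140,130,150,4) # 520x600
cv2.imwrite('pics/a.png',a);cv2.imwrite('pics/b.png',b)
# blue grip & green button blobs
for n,c in(('top',t),('side',s)):
    im=c['image'].astype(int);r,g,b_=im[...,0],im[...,1],im[...,2]
    for nm,m in(('blue',(b_>r+60)&(b_>g+30)),('green',(g>r+50)&(g>b_+30))):
        k,l,st,ce=cv2.connectedComponentsWithStats(m.astype(np.uint8))
        for i in range(1,k):
            if st[i,4]>12:
                ys,xs=np.where(l==i);P=np.array([world(c,x,y) for x,y in zip(xs,ys)])
                print(n,nm,st[i],ce[i].round(1),np.median(P,0).round(4),P.min(0).round(3),P.max(0).round(3))
```

```text
top blue [153 180   7   9  34] [155.9 184. ] [0.5707 0.147  0.1792] [ 0.393 -0.066  0.168] [0.581 0.154 1.304]
top green [292 229  10  10  74] [296.2 233.2] [ 0.4505 -0.1807  0.1207] [ 0.438 -0.194  0.107] [ 0.461 -0.171  0.127]
side blue [205 211  12   6  53] [210.3 213. ] [0.5677 0.1497 0.1761] [ 0.211 -0.188 -0.003] [0.747 0.887 0.576]
side blue [207 227   9   2  15] [210.4 227.4] [0.5698 0.1523 0.1405] [0.559 0.147 0.138] [0.578 0.155 0.143]
side green [294 186   8   4  26] [297.4 187.8] [ 0.448  -0.1815  0.1194] [ 0.437 -0.479 -0.001] [ 0.515 -0.17   0.121]
```

View pics/a.png

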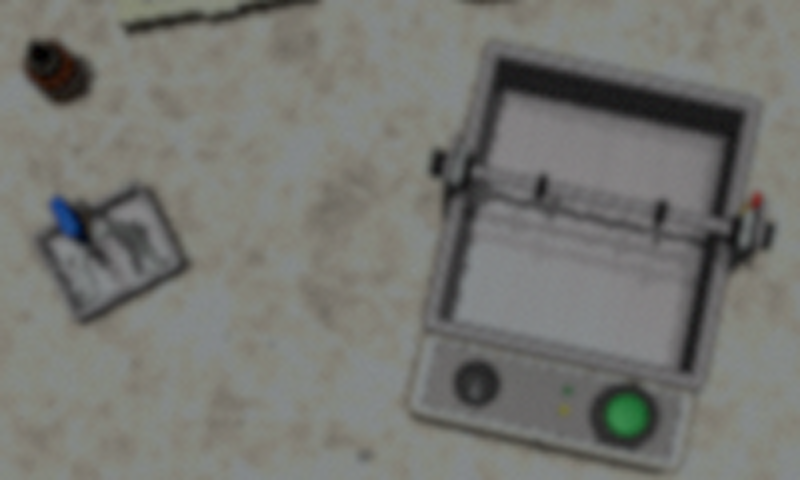

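View pics/b.png

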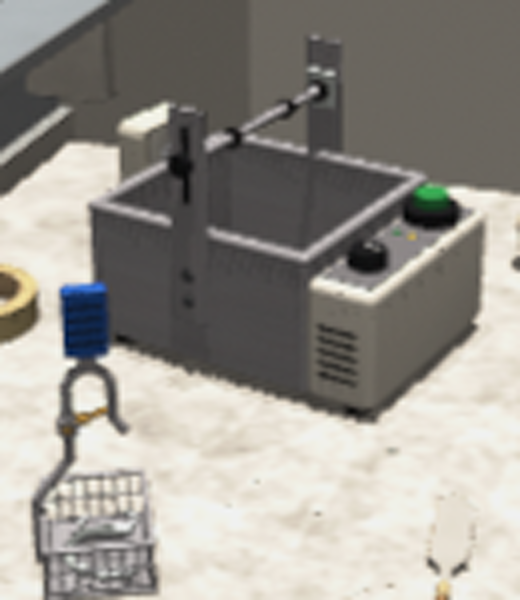

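```bash
cat >> h.py <<'E'
def tri(c1,p1,c2,p2):
    P=[];q=[]
    for c,p in((c1,p1),(c2,p2)):
        P.append(np.c_[cv2.Rodrigues(c['rvec'])[0],np.ravel(c['tvec'])]);q.append(cv2.undistortPoints(np.array([[p]],float),c['mtx'],None).reshape(2,1))
    X=cv2.triangulatePoints(P[0],P[1],q[0],q[1]);return (X[:3]/X[3]).ravel()
E
python3 - <<'E'
from h import *
t=np.load('pics/top0.npz');s=np.load('pics/side0.npz')
A=lambda x,y:(140+(x+.5)/4-.5,130+(y+.5)/4-.5)
B=lambda x,y:(190+(x+.5)/4-.5,140+(y+.5)/4-.5)
yaw=lambda d:np.degrees(np.arctan2(d[1],d[0]))
for n,a,b in(('col+',(541,188),(233,137)),('col-',(660,214),(287,107)),('griptop',(66,216),(84,287)),('button',(627,412),(432,192))):
    a,b=A(*a),B(*b);print(n,tri(t,a,s,b).round(4),'top',world(t,*a).round(4),'side',world(s,*b).round(4))
c=[world(t,*A(*p),z=.034) for p in((40,237),(143,185),(188,265),(83,322))]
print('tray',np.mean(c,0),'sides',[np.linalg.norm(c[i]-c[i-1]).round(3) for i in range(4)],'yaw',yaw(c[0]-c[3]),yaw(c[1]-c[2]),yaw(c[0]-c[1])-90,yaw(c[3]-c[2])-90)
r=[world(t,*A(*p),z=.115) for p in((490,43),(758,100),(697,385),(428,328))]
print('rim outer',np.mean(r,0),[np.linalg.norm(r[i]-r[i-1]).round(3) for i in range(4)],yaw(r[0]-r[3]),yaw(r[1]-r[2]),yaw(r[0]-r[1])-90,yaw(r[3]-r[2])-90)
# blue grip points in side view
for c in(t,s):
  im=c['image'].astype(int);m=(im[...,2]>im[...,0]+40)&(im[...,2]>im[...,1]+20)
  P=np.array([world(c,x,y) for y,x in zip(*np.where(m))]);P=P[(abs(P[:,0]-.57)<.04)&(abs(P[:,1]-.15)<.04)&(P[:,2]>.1)]
  print(len(P),P.mean(0),P.min(0),P.max(0));q=P[P[:,2]>.165][:,:2];q-=q.mean(0);print(yaw(np.linalg.svd(q)[2][0]))
# bar by depth, top view points along bar
for x in range(480,720,20):
    y=188+(x-541)*(214-188)/119.
    best=max((world(t,*A(x,y+d)) for d in range(-10,11,2)),key=lambda w:w[2]);print(best.round(3),end=' ')
E
```

```text
col+ [ 0.5819 -0.1319  0.165 ] top [ 0.5813 -0.1309  0.1753] side [ 0.5793 -0.1282  0.1665]
col- [ 0.5643 -0.2017  0.1655] top [ 0.564  -0.2002  0.1752] side [ 0.5623 -0.199   0.1664]
griptop [0.5704 0.1462 0.1781] top [0.5717 0.1467 0.1783] side [0.5687 0.1468 0.1784]
button [ 0.4494 -0.182   0.1198] top [ 0.4513 -0.1812  0.1237] side [ 0.4465 -0.1784  0.1214]
tray [0.56977504 0.14281518 0.034     ] sides [np.float64(0.063), np.float64(0.075), np.float64(0.061), np.float64(0.077)] yaw 26.25923057986299 28.32979898492456 25.856943644722136 27.400816425798894
rim outer [ 0.57514317 -0.16625752  0.115     ] [np.float64(0.183), np.float64(0.171), np.float64(0.182), np.float64(0.168)] -13.742791513236662 -14.647987389409447 -13.783440212992488 -13.586228258032776
42 [0.5710291  0.14720954 0.17722248] [0.56092706 0.14037367 0.15323402] [0.58234643 0.15393867 0.18498986]
-153.0859395263321
167 [0.567731   0.1505179  0.16054869] [0.55654187 0.13872694 0.13758781] [0.58044934 0.15870207 0.17942985]
-151.84694771066302
[ 0.593 -0.096  0.168] [ 0.587 -0.107  0.171] [ 0.586 -0.119  0.173] [ 0.581 -0.13   0.175] [ 0.58  -0.143  0.167] [ 0.579 -0.154  0.17 ] [ 0.573 -0.166  0.171] [ 0.573 -0.178  0.17 ] [ 0.571 -0.189  0.171] [ 0.565 -0.2    0.175] [ 0.563 -0.213  0.17 ] [ 0.56  -0.225  0.168]
```

The collars triangulate to a bar centre of about (0.574, -0.166, 0.166), and the bath yaw is -14°. The basket is at (0.570, 0.146) with a yaw of 27°. I'll move above the grip.

Emit:
{"op": "apply_moves", "data": {"plan": [10,-7,-5,-0.083,25,-17,-10,0,33,-22,-10,0,34,-23,-10,0,34,-23,-5,0,34,-23,0,0,34,-23,0,0,34,-23,0,0,34,-23,0,0,34,-23,0,0,34,-23,0,0,34,-23,0,0,34,-23,0,0,34,-23,0,0,34,-23,0,0,34,-23,0,0,34,-23,0,0,34,-23,0,0,28,-20,0,0,14,-10,0,0], "hand": 0}}

```text
time_s: 2.1
ee_pos: [0.5709, 0.1492, 0.2446]
eef_rot: [-3.141, 0.001, 0.473]
force: [-0.3, 0.2, 0.7]
grip_width: 0.0471
grip_force: 0.0
```

Emit:
{"op": "apply_moves", "data": {"plan": [-2,2,10,0,0,0,20,0,0,0,25,0,0,0,20,0,0,0,15,0,0,0,9,0,0,0,4,0,0,0,0,0]}}

```text
time_s: 2.9
ee_pos: [0.5694, 0.1437, 0.1423]
eef_rot: [-3.142, 0.0, 0.471]
force: [0.2, 0.3, -0.8]
grip_width: 0.0471
grip_force: 0.0
```

Run:
```python
from h import *
c=snap('side','s1');o=monitor.get_obs();print(o['ee_pos'],o['force'])
cv2.imwrite('pics/s1c.png',cv2.resize(c['image'][170:300,160:280,::-1],None,fx=4,fy=4,interpolation=cv2.INTER_CUBIC))
```

```text
[0.56967661 0.14385463 0.14288841] [ 0.21950184 -0.60275623 -0.16790838]
```

View pics/s1c.png

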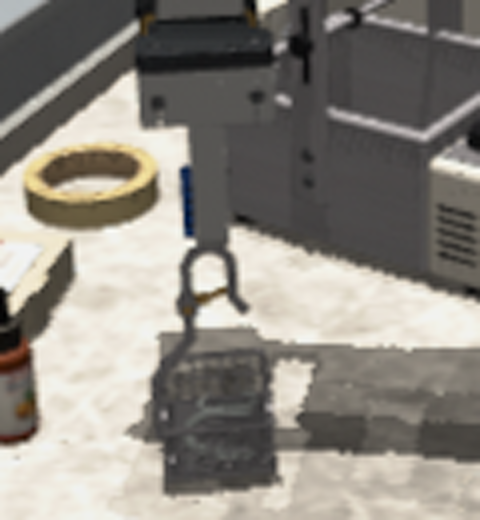

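The finger sits centred over the grip, with the hook apex at (210,250) below it, the nose to the right and the shank to the left. I'll close on it.

Emit:
{"op": "apply_moves", "data": {"plan": [0,-2,2,0,0,0,0,0,0,0,0,0,0,0,0,0,0,0,0,0,0,0,0,0,0,0,0,0,0,0,0,0], "hand": -1, "squeeze": 40}}

```text
time_s: 3.75
ee_pos: [0.5687, 0.1459, 0.1406]
eef_rot: [3.142, -0.0, 0.471]
force: [1.3, 0.7, 2.0]
grip_width: 0.01
grip_force: 40.0
```

Emit:
{"op": "apply_moves", "data": {"plan": [0,0,-3,0,0,0,-6,0,0,0,-10,0,0,0,-14,0,0,0,-18,0,0,0,-20,0,0,0,-22,0,0,0,-22,0,0,0,-22,0,0,0,-22,0,0,0,-20,0,0,0,-18,0,0,0,-14,0,0,0,-8,0,0,0,-4,0,0,0,-2,0,0,0,0,0,0,0,0,0]}}

```text
time_s: 5.55
ee_pos: [0.5686, 0.1458, 0.3649]
eef_rot: [-3.141, 0.001, 0.471]
force: [0.6, 0.6, -2.2]
grip_width: 0.0097
grip_force: 40.0
```

Emit:
{"op": "apply_moves", "data": {"plan": [0,0,0,0.03,0,0,0,0.06,0,0,0,0.06,0,0,0,0.06,0,0,0,0.06,0,0,0,0.06,0,0,0,0.06,0,0,0,0.06,0,0,0,0.06,0,0,0,0.06,0,0,0,0.06,0,0,0,0.06,0,0,0,0.025]}}

```text
time_s: 6.85
ee_pos: [0.5686, 0.1458, 0.365]
eef_rot: [3.141, 0.001, -0.246]
force: [0.4, -0.4, -2.8]
grip_width: 0.0099
grip_force: 40.0
```

Emit:
{"op": "apply_moves", "data": {"plan": [2,4,0,0,4,8,0,0,6,14,0,0,8,18,0,0,8,20,0,0,8,20,0,0,8,20,0,0,8,20,0,0,8,20,0,0,8,20,0,0,8,20,0,0,8,20,0,0,8,20,0,0,8,20,0,0,8,18,0,0,7,16,0,0,5,12,0,0,3,8,0,0,2,4,0,0,0,0,0,0]}}

```text
time_s: 8.85
ee_pos: [0.617, -0.1776, 0.3653]
eef_rot: [-3.142, 0.0, -0.244]
force: [0.1, 0.1, -3.3]
grip_width: 0.0099
grip_force: 40.0
```

Run:
```python
from h import *
c=snap('side','s2');o=monitor.get_obs();print(o['ee_pos'],o['eef_rot'],o['force'],o['qpos'])
cv2.imwrite('pics/s2c.png',cv2.resize(c['image'][60:250,180:330,::-1],None,fx=3,fy=3,interpolation=cv2.INTER_CUBIC))
```

```text
[ 0.61699997 -0.1771043   0.36543729] [-3.14145602e+00  4.62316739e-05 -2.43887752e-01] [ 0.87839134  0.51822108 -3.00626772] [-3.36629309e-01  4.72495789e-01  9.24391200e-01  1.33789213e-04
  1.74476435e+00  1.47807793e+00]
```

View pics/s2c.png

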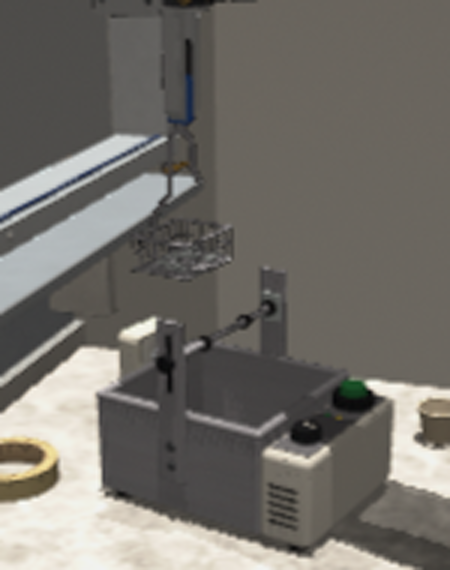

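The basket hangs above the back of the bath, with the nose side towards the bar and clear of it. I'll descend 117 mm.

Emit:
{"op": "apply_moves", "data": {"plan": [0,0,3,0,0,0,6,0,0,0,10,0,0,0,14,0,0,0,16,0,0,0,16,0,0,0,16,0,0,0,14,0,0,0,10,0,0,0,6,0,0,0,4,0,0,0,2,0,0,0,0,0,0,0,0,0]}}

```text
time_s: 10.3
ee_pos: [0.6171, -0.1774, 0.2489]
eef_rot: [3.142, -0.001, -0.244]
force: [-0.6, -0.4, -2.7]
grip_width: 0.0097
grip_force: 40.0
```

Run:
```python
from h import *
c=snap('side','s3');o=monitor.get_obs();print(o['ee_pos'],o['force'])
cv2.imwrite('pics/s3c.png',cv2.resize(c['image'][90:220,200:330,::-1],None,fx=4.5,fy=4.5,interpolation=cv2.INTER_CUBIC))
```

```text
[ 0.61705952 -0.17745398  0.24890064] [ 0.75160352 -0.36626123 -2.8120523 ]
```

View pics/s3c.png

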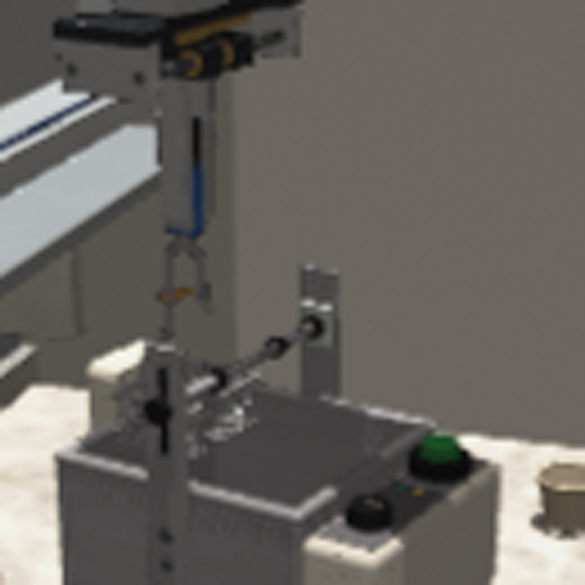

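Emit:
{"op": "apply_moves", "data": {"plan": [-2,0,0,0,-4,0,0,0,-5,0,0,0,-6,0,0,0,-6,0,0,0,-6,0,0,0,-5,0,0,0,-4,0,0,0,-3,0,0,0,-2,0,0,0,0,0,0,0,0,0,0,0,0,0,0,0]}}

```text
time_s: 11.65
ee_pos: [0.5753, -0.1671, 0.2484]
eef_rot: [3.142, 0.0, -0.244]
force: [0.9, -0.1, -2.4]
grip_width: 0.0099
grip_force: 40.0
```

Run:
```python
from h import *
c=snap('side','s4');o=monitor.get_obs();print(o['ee_pos'],o['force'])
cv2.imwrite('pics/s4c.png',cv2.resize(c['image'][120:200,210:300,::-1],None,fx=7,fy=7,interpolation=cv2.INTER_CUBIC))
```

```text
[ 0.57528918 -0.16705456  0.24834729] [ 0.08420703 -0.07594239 -2.46310289]
```

View pics/s4c.png

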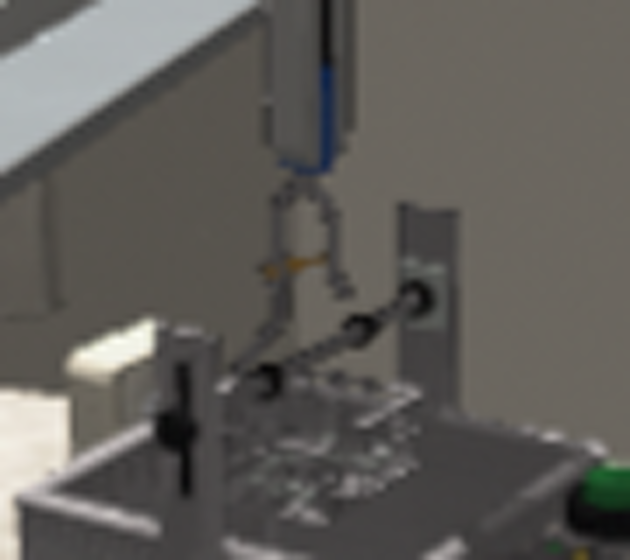

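The hook stands over the bar midway between the collars, which are at (266,381) and (361,328). The nose tip is at (346,292) and the gate hinge at (268,270). I'll check the alignment by projection.

Run:
```python
from h import *
c=np.load('pics/s4.npz');C=lambda x,y:np.array((210+(x+.5)/7-.5,120+(y+.5)/7-.5))
pr=lambda p:cv2.projectPoints(np.array([p],float),c['rvec'],c['tvec'],c['mtx'],None)[0].ravel()
a=-.244;X=np.array([np.cos(a),np.sin(a),0]);Y=np.array([-X[1],X[0],0]);Z=np.array([0,0,1.])
g=np.array([.5753,-.1671,.2484+.019])
f=lambda x,y,z:g+(x*X+y*Y+z*Z)/1000
for n,p,o in(('nose tip',f(-18.5,0,-73),(346,292)),('hinge',f(13,0,-68),(268,270)),('apex',f(0,0,-26),(305,180)),('shank',f(13,0,-50),(279,225)),('front',f(-13,0,-50),(333,225))):
    e=pr(p);print(n,'pred',e.round(2),'obs',C(*o).round(2),'px/mm x',((pr(p+X*.01)-e)/10).round(3),'z',((pr(p+Z*.01)-e)/10).round(3))
b=np.array([.5735,-.1665,.166])
for n,k,o in(('c+',36,(266,381)),('c-',-36,(361,328))):
    p=b+Y*k/1000;print(n,pr(p).round(2),C(*o).round(2))
```

```text
nose tip pred [259.09 161.4 ] obs [259.   161.29] px/mm x [-0.296 -0.06 ] z [-0.001 -0.335]
hinge pred [249.82 157.89] obs [247.86 158.14] px/mm x [-0.289 -0.058] z [-0.004 -0.332]
apex pred [253.49 144.48] obs [253.14 145.29] px/mm x [-0.296 -0.053] z [-0.003 -0.343]
shank pred [249.74 151.9 ] obs [249.43 151.71] px/mm x [-0.291 -0.055] z [-0.004 -0.336]
front pred [257.42 153.36] obs [257.14 151.71] px/mm x [-0.297 -0.057] z [-0.002 -0.339]
c+ [247.33 173.51] [247.57 174.  ]
c- [260.82 166.17] [261.14 166.43]
```

Emit:
{"op": "apply_moves", "data": {"plan": [-1,0,2,0,0,0,4,0,0,0,5,0,0,0,5,0,0,0,4,0,0,0,3,0,0,0,2,0,0,0,2,0,0,0,2,0,0,0,2,0,0,0,2,0,0,0,0,0]}}

```text
time_s: 12.9
ee_pos: [0.5742, -0.1667, 0.2151]
eef_rot: [-3.142, 0.0, -0.244]
force: [-0.3, 0.2, -3.8]
grip_width: 0.0098
grip_force: 40.0
```

Emit:
{"op": "apply_moves", "data": {"plan": [0,0,1,0,0,0,1,0,0,0,1,0,0,0,1,0,0,0,1,0,0,0,0,0]}}

```text
time_s: 13.5
ee_pos: [0.5744, -0.1668, 0.2105]
eef_rot: [3.142, -0.001, -0.244]
force: [1.3, 0.2, 2.1]
grip_width: 0.0096
grip_force: 40.0
```

Emit:
{"op": "apply_moves", "data": {"plan": [0,0,1,0,0,0,1,0,0,0,1,0,0,0,1,0,0,0,1,0,0,0,0,0]}}

```text
time_s: 14.1
ee_pos: [0.5743, -0.1668, 0.2053]
eef_rot: [-3.142, -0.0, -0.244]
force: [1.8, -2.3, -0.4]
grip_width: 0.0094
grip_force: 40.0
```

Emit:
{"op": "apply_moves", "data": {"plan": [0,0,1,0,0,0,1,0,0,0,1,0,0,0,1,0,0,0,1,0,0,0,0,0]}}

```text
time_s: 14.7
ee_pos: [0.5742, -0.1668, 0.2002]
eef_rot: [-3.142, 0.0, -0.244]
force: [2.4, -0.6, 0.1]
grip_width: 0.0096
grip_force: 40.0
```

Emit:
{"op": "apply_moves", "data": {"plan": [0,0,1,0,0,0,1,0,0,0,1,0,0,0,1,0,0,0,0,0]}}

```text
time_s: 15.2
ee_pos: [0.5742, -0.1668, 0.1962]
eef_rot: [-3.142, 0.0, -0.244]
force: [3.0, -1.2, -0.2]
grip_width: 0.0099
grip_force: 40.0
```

Emit:
{"op": "apply_moves", "data": {"plan": [0,0,1,0,0,0,1,0,0,0,1,0,0,0,0,0]}}

```text
time_s: 15.6
ee_pos: [0.5742, -0.1667, 0.1931]
eef_rot: [-3.142, 0.0, -0.244]
force: [3.3, -1.4, -3.1]
grip_width: 0.0097
grip_force: 40.0
```

Emit:
{"op": "apply_moves", "data": {"plan": [0,0,1,0,0,0,1,0,0,0,0,0]}}

```text
time_s: 15.9
ee_pos: [0.5742, -0.1667, 0.191]
eef_rot: [-3.141, 0.0, -0.244]
force: [4.9, -2.1, -3.3]
grip_width: 0.0096
grip_force: 40.0
```

Emit:
{"op": "apply_moves", "data": {"plan": [1,0,0,0,0,0,0,0,0,0,0,0]}}

```text
time_s: 16.2
ee_pos: [0.5753, -0.167, 0.1914]
eef_rot: [-3.142, -0.0, -0.244]
force: [4.5, -1.0, -3.9]
grip_width: 0.0103
grip_force: 40.0
```

Emit:
{"op": "apply_moves", "data": {"plan": [0.5,0,1,0,0,0,0,0,0,0,0,0]}}

```text
time_s: 16.5
ee_pos: [0.5753, -0.167, 0.1902]
eef_rot: [-3.142, 0.001, -0.244]
force: [-0.2, -0.5, -2.8]
grip_width: 0.0098
grip_force: 40.0
```

Emit:
{"op": "apply_moves", "data": {"plan": [0,0,1,0,0,0,0,0,0,0,0,0]}}

```text
time_s: 16.8
ee_pos: [0.5756, -0.1671, 0.1894]
eef_rot: [-3.142, 0.0, -0.244]
force: [0.5, 0.4, -3.9]
grip_width: 0.01
grip_force: 40.0
```

Emit:
{"op": "apply_moves", "data": {"plan": [0,0,1,0,0,0,0,0,0,0,0,0]}}

```text
time_s: 17.1
ee_pos: [0.5757, -0.1671, 0.1884]
eef_rot: [-3.142, 0.0, -0.244]
force: [0.1, 0.5, -3.0]
grip_width: 0.0096
grip_force: 40.0
```

Emit:
{"op": "apply_moves", "data": {"plan": [0,0,1,0,0,0,0,0,0,0,0,0]}}

```text
time_s: 17.4
ee_pos: [0.5757, -0.1671, 0.1874]
eef_rot: [-3.142, 0.0, -0.244]
force: [0.1, -0.5, -3.2]
grip_width: 0.0098
grip_force: 40.0
```

Emit:
{"op": "apply_moves", "data": {"plan": [0,0,1,0,0,0,0,0,0,0,0,0]}}

```text
time_s: 17.7
ee_pos: [0.5757, -0.1671, 0.1864]
eef_rot: [3.142, 0.0, -0.244]
force: [-0.2, -0.3, -2.9]
grip_width: 0.01
grip_force: 40.0
```

Emit:
{"op": "apply_moves", "data": {"plan": [0,0,1,0,0,0,0,0,0,0,0,0]}}

```text
time_s: 18.0
ee_pos: [0.5757, -0.1671, 0.1855]
eef_rot: [3.142, -0.0, -0.244]
force: [-0.3, 0.3, -1.5]
grip_width: 0.0098
grip_force: 40.0
```

Emit:
{"op": "apply_moves", "data": {"plan": [0,0,0.5,0,0,0,0,0,0,0,0,0]}}

```text
time_s: 18.3
ee_pos: [0.5757, -0.1671, 0.1851]
eef_rot: [-3.142, -0.0, -0.244]
force: [-1.3, -0.3, 0.3]
grip_width: 0.0101
grip_force: 40.0
```

Emit:
{"op": "apply_moves", "data": {"plan": [0,0,0.5,0,0,0,0,0,0,0,0,0]}}

```text
time_s: 18.6
ee_pos: [0.5758, -0.1672, 0.1847]
eef_rot: [3.142, -0.0, -0.244]
force: [-1.0, 1.1, 2.4]
grip_width: 0.0096
grip_force: 40.0
```

Emit:
{"op": "apply_moves", "data": {"plan": [0,0,-1,0,0,0,-2,0,0,0,-2,0,0,0,-2,0,0,0,-2,0,0,0,-2,0,0,0,-2,0,0,0,-1,0,0,0,-1,0,0,0,0,0]}}

```text
time_s: 19.6
ee_pos: [0.5757, -0.1671, 0.1996]
eef_rot: [3.142, -0.0, -0.244]
force: [-0.5, -0.5, -2.1]
grip_width: 0.0098
grip_force: 40.0
```

Emit:
{"op": "apply_moves", "data": {"plan": [0,0,-1,0,0,0,-1,0,0,0,0,0,0,0,0,0]}}

```text
time_s: 20.0
ee_pos: [0.5756, -0.1671, 0.2012]
eef_rot: [-3.142, 0.0, -0.244]
force: [-0.3, 0.1, -5.5]
grip_width: 0.0098
grip_force: 40.0
```

Emit:
{"op": "apply_moves", "data": {"plan": [0,0,-1,0,0,0,0,0,0,0,0,0]}}

```text
time_s: 20.3
ee_pos: [0.5756, -0.1671, 0.2021]
eef_rot: [-3.142, 0.001, -0.244]
force: [0.5, -0.5, -8.1]
grip_width: 0.0095
grip_force: 40.0
```

Emit:
{"op": "apply_moves", "data": {"plan": [0,0,-0.7,0,0,0,0,0,0,0,0,0,0,0,0,0]}}

```text
time_s: 20.7
ee_pos: [0.5756, -0.1671, 0.2029]
eef_rot: [-3.142, 0.001, -0.244]
force: [0.5, -0.4, -11.3]
grip_width: 0.0098
grip_force: 40.0
```

Emit:
{"op": "apply_moves", "data": {"plan": [0,0,0,0,0,0,0,0,0,0,0,0,0,0,0,0,0,0,0,0,0,0,0,0,0,0,0,0,0,0,0,0,0,0,0,0,0,0,0,0]}}

```text
time_s: 21.7
ee_pos: [0.5757, -0.1671, 0.2032]
eef_rot: [-3.142, 0.0, -0.244]
force: [-0.7, -0.4, -12.3]
grip_width: 0.0101
grip_force: 40.0
```

Emit:
{"op": "apply_moves", "data": {"plan": [0,0,1,0,0,0,2,0,0,0,2,0,0,0,2,0,0,0,2,0,0,0,2,0,0,0,2,0,0,0,2,0,0,0,1,0,0,0,1,0,0,0,0,0,0,0,0,0]}}

```text
time_s: 22.9
ee_pos: [0.5757, -0.1671, 0.1862]
eef_rot: [-3.142, -0.0, -0.244]
force: [0.3, -0.2, -2.2]
grip_width: 0.0099
grip_force: 40.0
```

Emit:
{"op": "apply_moves", "data": {"plan": [0,0,0.7,0,0,0,0,0,0,0,0,0]}}

```text
time_s: 23.2
ee_pos: [0.5757, -0.1672, 0.1856]
eef_rot: [3.142, -0.0, -0.244]
force: [-0.7, 0.4, -1.3]
grip_width: 0.0095
grip_force: 40.0
```

Emit:
{"op": "apply_moves", "data": {"plan": [0,0,0.4,0,0,0,0,0,0,0,0,0]}}

```text
time_s: 23.5
ee_pos: [0.5757, -0.1671, 0.1852]
eef_rot: [3.142, -0.0, -0.244]
force: [-0.8, -0.4, -0.3]
grip_width: 0.0101
grip_force: 40.0
```

Emit:
{"op": "apply_moves", "data": {"plan": [0,0,0,0,0,0,0,0,0,0,0,0,0,0,0,0,0,0,0,0,0,0,0,0,0,0,0,0,0,0,0,0], "hand": -0.3}}

```text
time_s: 24.3
ee_pos: [0.5757, -0.1671, 0.185]
eef_rot: [-3.142, 0.0, -0.244]
force: [-0.1, 0.1, -0.3]
grip_width: 0.0328
grip_force: 0.0
```

Emit:
{"op": "apply_moves", "data": {"plan": [0,0,-2,0,0,0,-5,0,0,0,-8,0,0,0,-12,0,0,0,-15,0,0,0,-15,0,0,0,-15,0,0,0,-12,0,0,0,-8,0,0,0,-4,0,0,0,0,0]}}

```text
time_s: 25.4
ee_pos: [0.5757, -0.1672, 0.2813]
eef_rot: [3.142, -0.0, -0.244]
force: [0.2, -0.3, -0.1]
grip_width: 0.0333
grip_force: 0.0
```

Run:
```python
from h import *
c=snap('side','s5')
cv2.imwrite('pics/s5c.png',cv2.resize(c['image'][120:210,210:320,::-1],None,fx=6,fy=6,interpolation=cv2.INTER_CUBIC))
```

```text
(no output)
```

View pics/s5c.png

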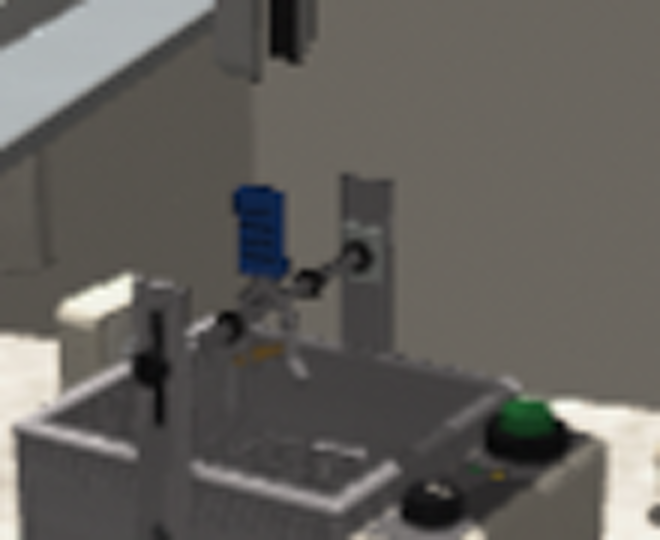

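The basket hangs in the bend with the gate shut below the bar at (260,353). Next I'll go over the button, with the fingers shut.

Emit:
{"op": "apply_moves", "data": {"plan": [-4,1.5,-4,0,-8,3,-6,0,-12,4.5,0,0,-15,5.5,0,0,-15,5.5,0,0,-15,5.5,0,0,-15,5.5,0,0,-15,5.5,0,0,-12,4.5,0,0,-6,2.5,0,0,-2.5,1,0,0,0,0,0,0], "hand": -1}}

```text
time_s: 26.65
ee_pos: [0.4489, -0.1815, 0.2912]
eef_rot: [3.142, -0.0, -0.244]
force: [-0.2, -0.5, -0.0]
grip_width: 0.0006
grip_force: 0.0
```

Emit:
{"op": "apply_moves", "data": {"plan": [0,0,5,0,0,0,12,0,0,0,20,0,0,0,25,0,0,0,25,0,0,0,25,0,0,0,20,0,0,0,12,0,0,0,7,0,0,0,4,0,0,0,2,0,0,0,0,0,0,0,0,0]}}

```text
time_s: 27.95
ee_pos: [0.4492, -0.1815, 0.1346]
eef_rot: [3.141, -0.001, -0.244]
force: [-0.6, -0.3, -0.7]
grip_width: 0.0005
grip_force: 0.0
```

Emit:
{"op": "apply_moves", "data": {"plan": [0,0,3,0,0,0,3,0,0,0,2,0,0,0,2,0,0,0,2,0,0,0,1,0,0,0,1,0,0,0,0,0]}}

```text
time_s: 28.75
ee_pos: [0.449, -0.1814, 0.12]
eef_rot: [3.142, 0.0, -0.244]
force: [-0.9, 0.6, 2.1]
grip_width: 0.0006
grip_force: 0.8
```

Emit:
{"op": "apply_moves", "data": {"plan": [0,0,1,0,0,0,1,0,0,0,1,0,0,0,1,0,0,0,0,0,0,0,0,0]}}

```text
time_s: 29.35
ee_pos: [0.449, -0.1814, 0.1161]
eef_rot: [-3.142, -0.0, -0.244]
force: [-1.0, -0.2, 3.7]
grip_width: 0.0004
grip_force: 1.7
```

Emit:
{"op": "apply_moves", "data": {"plan": [0,0,1,0,0,0,0.5,0,0,0,0,0,0,0,0,0]}}

```text
time_s: 29.75
ee_pos: [0.4491, -0.1815, 0.1152]
eef_rot: [3.141, -0.001, -0.244]
force: [-4.8, 2.1, 13.3]
grip_width: 0.0005
grip_force: 6.4
```

Emit:
{"op": "apply_moves", "data": {"plan": [0,0,0.7,0,0,0,0,0,0,0,0,0]}}

```text
time_s: 30.05
ee_pos: [0.4492, -0.1815, 0.1151]
eef_rot: [3.141, -0.001, -0.244]
force: [-7.2, 3.7, 19.1]
grip_width: 0.0001
grip_force: 9.8
```

The button has bottomed out. I'll back off and take a last look.

Emit:
{"op": "apply_moves", "data": {"plan": [0,0,-2,0,0,0,-5,0,0,0,-10,0,0,0,-18,0,0,0,-20,0,0,0,-20,0,0,0,-20,0,0,0,-20,0,0,0,-15,0,0,0,-8,0,0,0,-3,0,0,0,0,0,0,0,0,0,0,0,0,0]}}

```text
time_s: 31.45
ee_pos: [0.4488, -0.1813, 0.2542]
eef_rot: [-3.141, 0.001, -0.244]
force: [0.2, -0.7, -0.4]
grip_width: 0.0006
grip_force: 0.0
```

Run:
```python
from h import *
c=snap('side','s6');print(monitor.get_obs()['ee_pos'])
cv2.imwrite('pics/s6c.png',cv2.resize(c['image'][120:300,140:360,::-1],None,fx=3.5,fy=3.3,interpolation=cv2.INTER_CUBIC))
```

```text
[ 0.44881426 -0.18134207  0.25429947]
```

View pics/s6c.png

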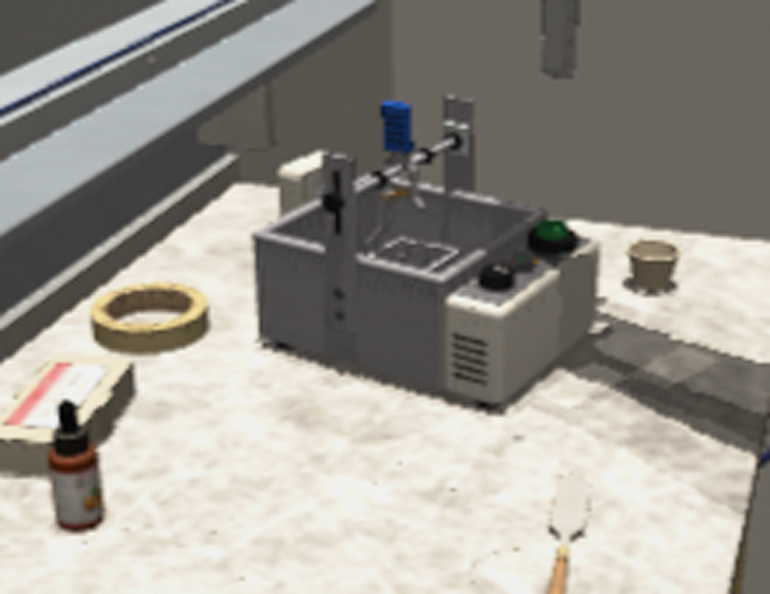

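The basket hangs on the bar at (398,165) with the gate shut, the bottle and crucible are untouched, and the arm is clear.

```bash
python3 -c "
from station import ctrl
print(ctrl.hand_in())"
```

```text
the job is handed in; nothing more can be done
None
```

The basket hangs in the bath with its gate shut on the bar. The gate held a tug of about 9 N, the start button was pressed fully in, and the job was handed in after about 31.5 s of robot time.

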